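# Lock the indexing table of a drilling fixture

## Task

Lock the indexing table: push its round plate around by an upright stud until one of the two rim slots faces the lock bar, then push the lock bar by its upright tab along the guide until it is fully home in the slot. Only push the bar, never lift it, and leave the four loose things around the table where they are.

Things in the scene. Friction and masses are not known exactly. Their poses are not given: they have to be found in the camera images.
- fixture: Teal cast base fixed to the bench: slab 20 mm thick, 190 mm wide along its y, from x = -230 to +95 mm. Origin on the bench under the plate's axis, z up. +x is the direction in which the lock bar is pushed, towards that axis; the bar lies on the -x side, between y = -22 and 22 mm.
- guide (a point): Middle of the bar's guide, on the base's top (20 mm above the bench), axes as the base: two bare aluminium cheeks 60 mm long (x = -143 to -83 mm of the base), 23 mm apart, 50 mm over their outsides, tops 46 mm above the bench. The bar lies between them, open above.
- plate_centre (a point): Centre of the top face of the round steel plate, 36 mm above the bench; axes turn with the plate. Plate 150 mm diameter, 14 mm thick; turns both ways with no stop in reach, needs about 3 N at a stud, stays where left. Two equal slots, on its +x and -x sides: 26 mm wide, 22 mm deep from the rim. Low hub in the middle, 44 mm diameter, up to 49 mm above the bench.
- stud_a (a point): Top centre of the round upright stud on the plate's +y side: 16 mm diameter, 36 to 72 mm above the bench, 55 mm from the plate's axis, with a 22 mm collar 2 mm high at its foot.
- stud_b (a point): Top centre of the equal stud on the plate's -y side, 55 mm from the axis. At the start this is the stud farther from the bar.
- plate (a joint): Angle of the plate relative to the base, rad, growing anticlockwise seen from above. At 0 and at pi a slot faces the bar squarely; either slot will do. At 0 the plate's axes are those of the base. Starts between 0.5 and 2.64.
- bar_tab (a point): Centre of the rear face (to be pushed) of the bar's upright tab, 35 mm above the bench; +x along the bar to its nose. Tab 44 mm wide, 12 mm thick, 20 to 50 mm above the bench. Bar loose, steel, 0.25 to 0.39 kg, starts 30 to 50 mm back. Home: the tab's front butts on the rear ends of the guide cheeks, this point at x = -155, y = 0 mm of the base.
- bar_nose (a point): Tip of the bar's round nose (10 mm radius), 27 mm above the bench; at x = -57 mm of the base when home. Bar 98 mm long in all, 20 mm wide, 14 mm high, lying on the base with 1.5 mm play each side in the guide.
- chuck: Bystander: loose steel drill chuck standing on the bench, 42 mm diameter, 66 mm high; origin at the centre of its underside.
- chuck_key: Bystander: loose T-shaped chuck key lying on the bench, 91 mm long, 70 mm cross bar, 18 mm high; origin on the bench near its middle.
- screw_jar: Bystander: loose clear screw jar with black cap, 54 mm diameter, 68 mm high; origin at the centre of its underside.
- bit_box: Bystander: loose cardboard box 90 x 60 x 40 mm; origin at the centre of its underside.
Mind the look-alikes: they are no part of the job. Leave any pink or yellow look-alike of the part that bears bar_tab alone.

How it is judged:
By the outcome, as a careful person would: the job done as asked, in the order asked, and still so for the second after the job is handed in, with the robot touching nothing.
It also fails if it takes over 45 s, if anything falls off the work surface, if the arm or the gripper's body presses on something with over 40 N, if the wrist force passes 120 N, or if a joint passes its speed limit or range.

## Robot

A 6-joint arm with a two-finger parallel gripper is mounted at the origin on the work surface. World frame = base frame: x ahead of the robot, y to its left, z up, the work surface at z = 0. Lengths are in m, angles in rad, forces in N, time in s.
With the tool pointing down it reaches from about 0.3 to 0.875 m from the base axis. Payload 6.4 kg.
Tool frame: the origin (TCP) lies on the centre line of the jaws, within the pads' length; the fingertips stand 25 mm ahead of it and the grasp point (between the pads) lies 6 mm ahead of it (robot.tcp_to_tips is the distance from the TCP to the fingertips, in m); z points along the fingers, y is the line along which they close (so a half turn about z gives the same grasp; the last joint's range is limited). The gripper opens to 88 mm and grips with 3 to 60 N. Pads are 18 mm wide; open, the fingers measure 123 mm over their backs; the gripper's body (75 mm by 187 mm) begins 45 mm behind the grasp point.
Start: joints at [1.035, 0.181, 1.607, -0, 1.354, -0.206], TCP at [0.186, 0.544, 0.264] pointing down, gripper open.
Joint ranges: [-2.99, 2.99], [-0.89, 2.07], [0.3, 2.58], [-1.14, 4.28], [0, 2.63], [-3.12, 3.12]. Speed limits (rad/s): [2.57, 2.57, 3.01, 3.14, 3.14, 3.14].

## Interface

Orientations are given as a unit quaternion [w, x, y, z].
In Python, from workcell import robot gives the robot as it stands.
- The arm moves only by the tool arm_command, never from a script. Its argument "rows" is a list of rows, each a list of 6 numbers: the shift along the tool's x, y, z in mm, then the turn, a rotation vector about the tool's x, y, z in rad. A call has 1 to 10 rows; each row shifts and turns the commanded pose from where the row before left it, along the tool's axes as they then stand; what a row does not reach is not made up. A row lasts 1/10 s, in which the tool goes at most 50 mm and 8.59 degrees, less where a joint would pass 70% of its speed; a pose out of reach is approached as far as the arm can. A call is refused whole if a number of a shift passes 50 or a number of a turn 0.15, either way. A call with a gripper value outside its range is refused whole. "fingers" is the finger opening in mm, from 0 to 88.1, set as the call begins (left out, the last holds). The fingers move at their own pace and stop on an object; the grip force is fixed at half the most. Time passes only in rows, so rows that do not move let the fingers close. It gives the time, the measured TCP pose, the force, the opening and the grip force at its end, in the units of the state.
- robot.sense(): the state, without advancing time (a new reading comes with each control period).
- robot.get_image(name): name is "scene" or "top" or "wrist"; returns the picture (480x640x3 uint8, red, green, blue); there is no depth.
- robot.camera_model(name): a dict with "K" (3x3 intrinsics, pixels), "rvec" (rotation vector, rad) and "tvec" (3), from world to camera coordinates, as OpenCV has them; the wrist camera has in their place "hand_eye" (4x4, takes a point from camera to tool coordinates, whose origin is the TCP and whose axes are the flange's). Camera axes: x right, y down, z forward; pixel columns grow to the right and rows downward; lengths in m; the calibration is good to about 2 mm. A picture is of the moment at which its call begins: read the wrist's pose just before it. camera_model takes no time and is no camera call.
- robot.job_done(): hands the job in; it is judged then, once.
The state is a dict: "t": time; "q": joint angles; "joint_velocities": joint speeds; "tau": joint torques, N m; "tcp_pos": TCP position; "orientation": TCP orientation; "wrist_force": force on the tool from outside, world axes, zero at the start; "torque": the same for the moment, N m; "width": opening from 0.0 (shut) to 1.0 (fully open); "finger_force": force on a finger pad.
Only numpy, scipy, OpenCV 4.12 (cv2) and the standard library are available. Lean on these libraries where they do the work, as an engineer would, in place of code of your own. Each camera call takes 0.05 s, during which the arm holds its last target. There are 200 camera calls.

## Working session

There is one attempt and no reset: what is moved stays moved. The work goes in short steps, Python scripts to look and compute and a tool call to move; the robot and the scene stay as the last step left them, time stands still between calls to the robot, and variables do not carry over. Pictures are saved under pics/ and viewed, at most 10 in all, crops included, and the job is handed in when it is done.

Besides the shell and the picture viewer there is one more tool, called after "Request:" as name([rows], argument=value, ...), one row to a line, values as JSON. arm_command: Moves the arm, as the interface text tells. Its arguments: {"type":"object","properties":{"rows":{"type":"array","items":{"type":"array","items":{"type":"number"}}},"fingers":{"type":"number"}},"required":["rows"]}

```bash
mkdir -p pics
cat > h.py <<'E'
import numpy as np,cv2
from workcell import robot
def P(name):
    m=robot.camera_model(name);K=np.array(m["K"])
    if name=="wrist":
        s=robot.sense();w,x,y,z=s["orientation"]
        from scipy.spatial.transform import Rotation as R
        T=np.eye(4);T[:3,:3]=R.from_quat([x,y,z,w]).as_matrix();T[:3,3]=s["tcp_pos"]
        T=T@np.array(m["hand_eye"]);return K,T[:3,:3].T,-T[:3,:3].T@T[:3,3]
    return K,cv2.Rodrigues(np.array(m["rvec"],float))[0],np.array(m["tvec"],float).ravel()
def ray(c,uv,z):
    K,R,t=c;d=R.T@np.linalg.solve(K,[*uv,1]);o=-R.T@t
    return o+d*(z-o[2])/d[2]
def proj(c,p):
    K,R,t=c;q=K@(R@np.array(p)+t);return q[:2]/q[2]
def save(n,im):cv2.imwrite(f"pics/{n}.png",cv2.cvtColor(im,cv2.COLOR_RGB2BGR))
E
python3 - <<'E'
from h import *
for n in("top","scene"):save(n,robot.get_image(n))
c=P("top");print(c, [proj(c,p) for p in((.4,0,0),(.6,0,0),(.5,.2,0))])
s=robot.sense();print(s)
E
```

```text
(array([[463.00602092,   0.        , 316.09317503],
       [  0.        , 463.00602092, 239.62488473],
       [  0.        ,   0.        ,   1.        ]]), array([[-0.01743254, -0.9992847 , -0.03355891],
       [-0.99668735,  0.02003432, -0.07882226],
       [ 0.07943821,  0.03207367, -0.99632367]]), array([0.01492307, 0.5713062 , 0.77579501])) [array([320.65119787, 338.59993922]), array([318.60289568, 224.60877473]), array([207.00687208, 282.98300651])]
{'t': 0.1, 'q': array([ 1.03469627e+00,  1.81455208e-01,  1.60786726e+00, -8.51897122e-06,
        1.35380039e+00, -2.06321001e-01]), 'joint_velocities': array([-0.00011728, -0.00029009, -0.00510742, -0.00145139, -0.0010537 ,
       -0.00108374]), 'tau': array([-2.60717597e-04, -4.34825635e+01, -3.42695832e+01,  7.02466629e-02,
        3.40777065e-02, -5.19165178e-05]), 'tcp_pos': array([0.18597896, 0.54364154, 0.26292639]), 'orientation': array([-2.73659046e-04,  1.64142404e-01,  9.86436357e-01, -7.14495300e-04]), 'wrist_force': array([-0.53710697,  0.74827901,  0.76777184]), 'torque': array([-0.00613452, -0.02399821, -0.02623332]), 'finger_force': 0.0, 'width': 0.9997770999695597}
```

View pics/top.png

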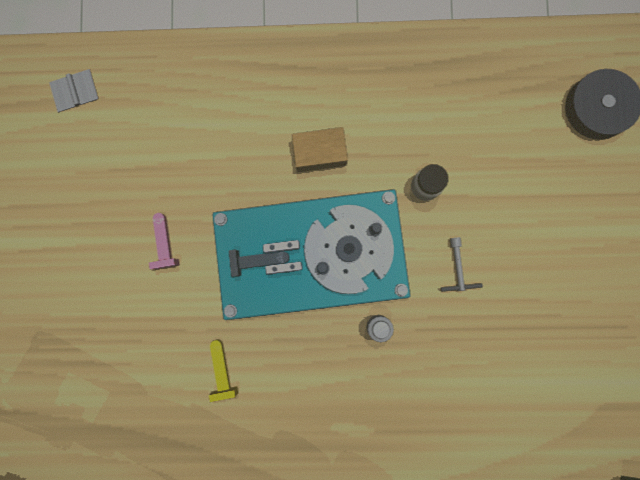

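View pics/scene.png

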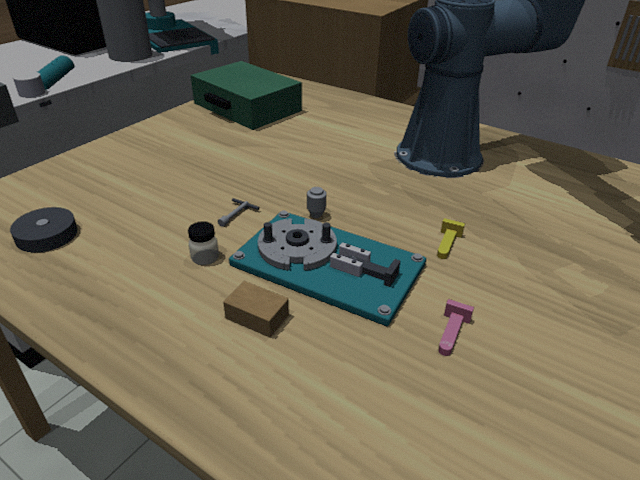

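The scene holds three T-bars. The dark one at (260,260) lies on the teal base, in the guide. The pink one at (162,242) and the yellow one at (221,370) lie loose on the bench and are look-alikes. The dark bar fits the description, and I'll confirm it in a crop. The studs are at about (323,267) and (376,229).

Run:
```python
from h import *
im=robot.get_image("top");c=P("top")
save("crop",cv2.resize(im[170:350,200:440],None,fx=3.3,fy=3.3,interpolation=cv2.INTER_CUBIC))
S=[ray(c,p,.022)[:2] for p in((221,219),(389,198),(402,290),(230,311))]
C=np.mean(S,0);d=(S[1]+S[2]-S[0]-S[3]);d/=np.linalg.norm(d);n=np.array([-d[1],d[0]])
O=C+.0675*d;print("O",O,"yaw",np.degrees(np.arctan2(d[1],d[0])),"hub",ray(c,(349,249),.049))
for nm,p,z in(("a",(322.5,267),.072),("b",(376,229),.072),("tab",(235,263),.05),("chuck",(380,328),.066),("jar",(433,179),.068)):
    q=ray(c,p,z)[:2];print(nm,q,"base",(q-O)@d*1e3,(q-O)@n*1e3)
```

```text
O [ 0.55362758 -0.05211279] yaw -84.04735951884105 hub [ 0.55267583 -0.05106398  0.049     ]
a [ 0.5231538  -0.00693241] base -48.097094666924114 -25.623974200958013
b [ 0.58281957 -0.09441525] base 45.10175453962289 24.647541471761457
tab [0.5329089 0.139404 ] base -192.6327883021186 -0.7454578202654655
chuck [ 0.42420128 -0.09698151] base 31.204454507574194 -133.38160102713894
jar [ 0.66315583 -0.18959902] base 148.10367514886468 94.67946519579696
```

View pics/crop.png

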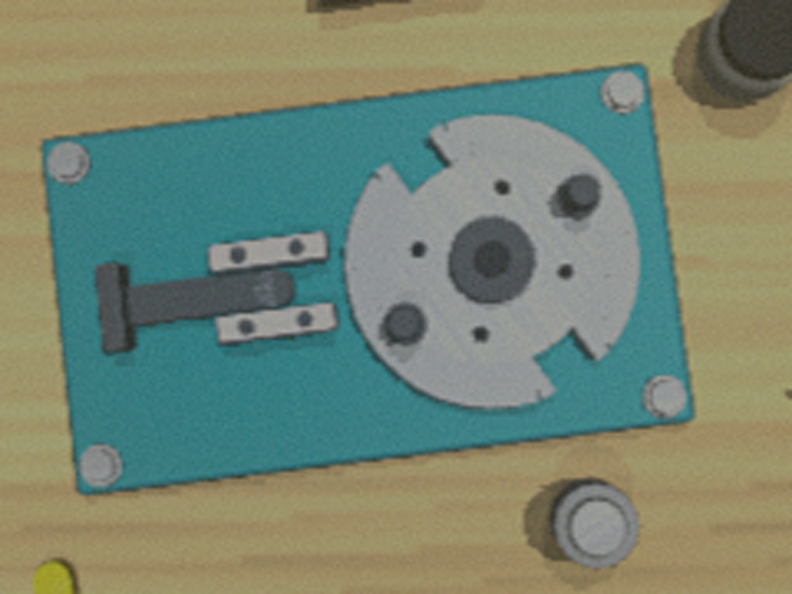

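The crop confirms the dark bar lies in the guide, with its tab at crop (115,308). Stud a is at (405,324), stud b at (578,195), and the slots are at (405,165) and (575,370). Stud a sits at about 208° in the base frame, so the plate is at about 118° and needs roughly 62° anticlockwise.

```bash
cat >> h.py <<'E'
from scipy.spatial.transform import Rotation as Rn
O=np.array([.5531,-.0512]);YAW=np.radians(-84.05)
def base(x,y,z): return np.array([*(O+np.array([[np.cos(YAW),-np.sin(YAW)],[np.sin(YAW),np.cos(YAW)]])@[x/1e3,y/1e3]),z/1e3])
def pose():
    s=robot.sense();w,x,y,z=s["orientation"];return np.array(s["tcp_pos"]),Rn.from_quat([x,y,z,w])
def toR(a): # tool down, tool y at world angle a(deg)
    a=np.radians(a);y=np.array([np.cos(a),np.sin(a),0]);z=np.array([0,0,-1.]);return Rn.from_matrix(np.c_[np.cross(y,z),y,z])
def plan(wps): # (pos,yaw,n) from measured pose
    p,R=pose()
    for q,a,n in wps:
        T=toR(a);w=(R.inv()*T).as_rotvec()/n;dp=(q-p)/n
        for i in range(n):
            print([*np.round(R.inv().apply(dp),1e0 and 4)*1e3,*np.round(w,3)])
            R=R*Rn.from_rotvec(w)
        p=q;print('--')
E
python3 - <<'E'
from h import *
q=base(-48,-26,120)
plan([(q,34,16),(base(-48,-26,69),34,3)])
E
```

```text
[np.float64(-31.0), np.float64(-25.7), np.float64(9.0), np.float64(-0.0), np.float64(0.0), np.float64(0.04)]
[np.float64(-32.0), np.float64(-24.400000000000002), np.float64(9.0), np.float64(-0.0), np.float64(0.0), np.float64(0.04)]
[np.float64(-33.0), np.float64(-23.099999999999998), np.float64(9.0), np.float64(-0.0), np.float64(0.0), np.float64(0.04)]
[np.float64(-33.9), np.float64(-21.8), np.float64(9.0), np.float64(-0.0), np.float64(0.0), np.float64(0.04)]
[np.float64(-34.8), np.float64(-20.400000000000002), np.float64(9.0), np.float64(-0.0), np.float64(0.0), np.float64(0.04)]
[np.float64(-35.5), np.float64(-18.9), np.float64(9.0), np.float64(-0.0), np.float64(0.0), np.float64(0.04)]
[np.float64(-36.3), np.float64(-17.5), np.float64(9.0), np.float64(-0.0), np.float64(0.0), np.float64(0.04)]
[np.float64(-37.0), np.float64(-16.0), np.float64(8.9), np.float64(-0.0), np.float64(0.0), np.float64(0.04)]
[np.float64(-37.6), np.float64(-14.5), np.float64(8.9), np.float64(-0.0), np.float64(0.0), np.float64(0.04)]
[np.float64(-38.1), np.float64(-13.0), np.float64(8.9), np.float64(-0.0), np.
[... 352 characters left out ...]
 np.float64(0.04)]
[np.float64(-39.699999999999996), np.float64(-6.7), np.float64(8.9), np.float64(-0.0), np.float64(0.0), np.float64(0.04)]
[np.float64(-40.0), np.float64(-5.0), np.float64(8.9), np.float64(-0.0), np.float64(0.0), np.float64(0.04)]
[np.float64(-40.099999999999994), np.float64(-3.4), np.float64(8.9), np.float64(-0.0), np.float64(0.0), np.float64(0.04)]
--
[np.float64(-0.0), np.float64(-0.0), np.float64(17.0), np.float64(0.0), np.float64(-0.0), np.float64(-0.0)]
[np.float64(-0.0), np.float64(-0.0), np.float64(17.0), np.float64(0.0), np.float64(-0.0), np.float64(-0.0)]
[np.float64(-0.0), np.float64(-0.0), np.float64(17.0), np.float64(0.0), np.float64(-0.0), np.float64(-0.0)]
--
```

Request:
arm_command([
  [-31,-26,5,0,0,0.04],
  [-32,-24,5,0,0,0.04],
  [-33,-23,5,0,0,0.04],
  [-34,-22,5,0,0,0.04],
  [-35,-20,5,0,0,0.04],
  [-35,-19,5,0,0,0.04],
  [-36,-18,5,0,0,0.04],
  [-37,-16,5,0,0,0.04],
  [-38,-14,5,0,0,0.04],
  [-38,-13,5,0,0,0.04],
], fingers=28)

```text
t: 1.15
tcp_pos: [0.3976, 0.1997, 0.2135]
orientation: [0.0, 0.358, 0.934, 0.0]
wrist_force: [1.0, 0.7, 0.4]
width: 0.321
finger_force: 0.0
```

Request:
arm_command([
  [-39,-11,10,0,0,0.04],
  [-39,-10,10,0,0,0.04],
  [-39,-8,10,0,0,0.04],
  [-40,-7,10,0,0,0.04],
  [-40,-5,10,0,0,0.04],
  [-40,-3,10,0,0,0.04],
  [0,0,0,0,0,0],
  [0,0,0,0,0,0],
])

```text
t: 1.95
tcp_pos: [0.5245, -0.0043, 0.153]
orientation: [-0.001, 0.467, 0.884, -0.0]
wrist_force: [0.0, -0.3, 0.7]
width: 0.319
finger_force: 0.0
```

Run:
```python
from h import *
im=robot.get_image("wrist");c=P("wrist");print(proj(c,base(-48,-26,72)),pose()[0],base(-48,-26,69),robot.sense()['width'])
save("w1",im)
plan([(base(-48,-26,69),34,4)])
```

```text
[316.17909988 268.43175267] [ 0.52428332 -0.00346564  0.15332143] [ 0.52226436 -0.00615376  0.069     ] 0.31752052257465957
[np.float64(-0.3), np.float64(-0.8), np.float64(21.1), np.float64(-0.0), np.float64(-0.0), np.float64(0.002)]
[np.float64(-0.3), np.float64(-0.8), np.float64(21.1), np.float64(-0.0), np.float64(-0.0), np.float64(0.002)]
[np.float64(-0.3), np.float64(-0.8), np.float64(21.1), np.float64(-0.0), np.float64(-0.0), np.float64(0.002)]
[np.float64(-0.3), np.float64(-0.8), np.float64(21.1), np.float64(-0.0), np.float64(-0.0), np.float64(0.002)]
--
```

View pics/w1.png

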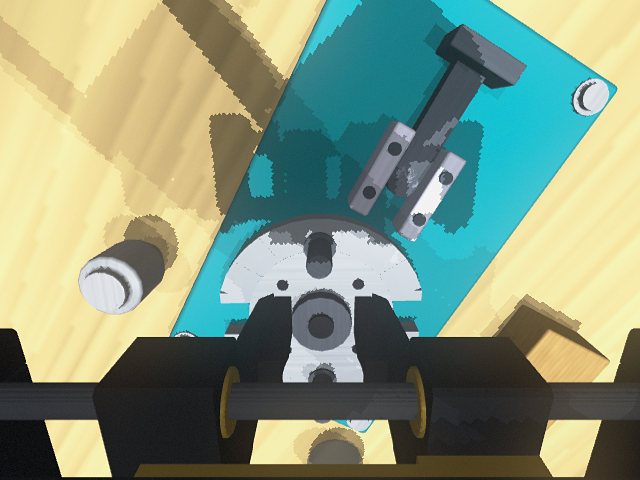

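Wrist view: the top of stud a is at about (319,268), and I predicted (316,268), so it agrees to 1 mm. The fingers straddle along the tangent. I'll descend.

Request:
arm_command([
  [0,-1,21,0,0,0],
  [-1,-1,21,0,0,0],
  [0,0,21,0,0,0],
  [0,0,21,0,0,0],
  [0,0,0,0,0,0],
  [0,0,0,0,0,0],
])

```text
t: 2.6
tcp_pos: [0.5235, -0.0047, 0.0702]
orientation: [-0.0, 0.465, 0.885, -0.0]
wrist_force: [0.8, 0.4, 0.1]
width: 0.318
finger_force: 0.0
```

Run:
```python
from h import *
im=robot.get_image("top");c=P("top")
p=pose()[0];print(p,base(-48,-26,69),robot.sense()['wrist_force'])
w=[]
for k in range(1,13):
    a=208+k*65/12; w.append((base(55*np.cos(np.radians(a)),55*np.sin(np.radians(a)),69),a-174,1))
plan(w)
```

```text
[ 0.52422431 -0.00510349  0.07086586] [ 0.52226436 -0.00615376  0.069     ] [0.07798805 0.19376688 0.0471946 ]
[np.float64(0.5), np.float64(-7.0), np.float64(1.9), np.float64(0.001), np.float64(0.001), np.float64(-0.086)]
--
[np.float64(-0.2), np.float64(-5.2), np.float64(0.0), np.float64(-0.0), np.float64(-0.0), np.float64(-0.095)]
--
[np.float64(-0.2), np.float64(-5.2), np.float64(0.0), np.float64(-0.0), np.float64(-0.0), np.float64(-0.095)]
--
[np.float64(-0.2), np.float64(-5.2), np.float64(0.0), np.float64(-0.0), np.float64(0.0), np.float64(-0.095)]
--
[np.float64(-0.2), np.float64(-5.2), np.float64(0.0), np.float64(-0.0), np.float64(-0.0), np.float64(-0.095)]
--
[np.float64(-0.2), np.float64(-5.2), np.float64(-0.0), np.float64(0.0), np.float64(0.0), np.float64(-0.095)]
--
[np.float64(-0.2), np.float64(-5.2), np.float64(0.0), np.float64(-0.0), np.float64(-0.0), np.float64(-0.095)]
--
[np.float64(-0.2), np.float64(-5.2), np.float64(0.0), np.float64(-0.0), np.float64(0.0), np.float64(-0.095)]
--
[np.float64(-0.2), np.float64(-5.2), np.float64(0.0), np.float64(-0.0), np.float64(-0.0), np.float64(-0.095)]
--
[np.float64(-0.2), np.float64(-5.2), np.float64(-0.0), np.float64(0.0), np.float64(-0.0), np.float64(-0.095)]
--
[np.float64(-0.2), np.float64(-5.2), np.float64(0.0), np.float64(-0.0), np.float64(-0.0), np.float64(-0.095)]
--
[np.float64(-0.2), np.float64(-5.2), np.float64(-0.0), np.float64(0.0), np.float64(0.0), np.float64(-0.095)]
--
```

Request:
arm_command([
  [0,-6,1,0,0,-0.09],
  [0,-5,0,0,0,-0.09],
  [0,-5,0,0,0,-0.09],
  [0,-5,0,0,0,-0.09],
  [0,-5,0,0,0,-0.09],
  [0,-5,0,0,0,-0.09],
  [0,-5,0,0,0,-0.09],
  [0,-5,0,0,0,-0.09],
  [0,-5,0,0,0,-0.09],
  [0,-5,0,0,0,-0.09],
], fingers=20)

```text
t: 3.65
tcp_pos: [0.499, -0.047, 0.0708]
orientation: [0.002, 0.033, 0.999, -0.0]
wrist_force: [3.2, 2.7, 0.4]
width: 0.225
finger_force: 1.6
```

Run:
```python
from h import *
p,R=pose();d=p[:2]-O;y=R.as_matrix()[:,1]
print(p,"tool base ang",np.degrees(np.arctan2(d[1],d[0])-YAW)%360,"r",np.linalg.norm(d),"yaw",np.degrees(np.arctan2(y[1],y[0])),robot.sense()['wrist_force'],robot.sense()['width']*88)
```

```text
[ 0.49898284 -0.04702807  0.07084422] tool base ang 259.6417441587316 r 0.05427772619502415 yaw 86.22833975940954 [3.1578369  2.73743721 0.44212903] 19.765724008732498
```

Request:
arm_command([
  [0,-4,0,0,0,-0.07],
  [0,-4,0,0,0,-0.07],
  [0,-3,0,0,0,-0.05],
  [0,0,0,0,0,0],
  [0,0,0,0,0,0],
])

```text
t: 4.15
tcp_pos: [0.4977, -0.0583, 0.0698]
orientation: [0.001, -0.06, 0.998, -0.0]
wrist_force: [-0.8, -0.0, -0.1]
width: 0.224
finger_force: 0.0
```

Run:
```python
from h import *
p,R=pose();d=p[:2]-O;y=R.as_matrix()[:,1]
print(p,"tool base ang",np.degrees(np.arctan2(d[1],d[0])-YAW)%360,"r",np.linalg.norm(d),"yaw",np.degrees(np.arctan2(y[1],y[0])),robot.sense()['wrist_force'])
```

```text
[ 0.4976684  -0.05825808  0.06980851] tool base ang 271.3064014360458 r 0.055879148374715255 yaw 96.82676306360861 [-0.77979162 -0.0113626  -0.10729698]
```

Run:
```python
from h import *
print(robot.sense()['q'])
p,R=pose()
plan([(base(0,-56,150),97,2),(base(-228,0,130),6,12)])
```

```text
[-3.53744371e-01  2.91523983e-01  1.92202148e+00 -2.27904776e-04
  9.26274987e-01 -2.04355415e+00]
[np.float64(-0.0), np.float64(0.6), np.float64(-40.099999999999994), np.float64(-0.0), np.float64(0.001), np.float64(-0.002)]
[np.float64(0.0), np.float64(0.6), np.float64(-40.099999999999994), np.float64(-0.0), np.float64(0.001), np.float64(-0.002)]
--
[np.float64(-5.0), np.float64(18.9), np.float64(1.7), np.float64(0.0), np.float64(0.0), np.float64(0.132)]
[np.float64(-2.5), np.float64(19.400000000000002), np.float64(1.7), np.float64(0.0), np.float64(0.0), np.float64(0.132)]
[np.float64(0.1), np.float64(19.599999999999998), np.float64(1.7), np.float64(0.0), np.float64(0.0), np.float64(0.132)]
[np.float64(2.7), np.float64(19.400000000000002), np.float64(1.7), np.float64(0.0), np.float64(0.0), np.float64(0.132)]
[np.float64(5.2), np.float64(18.9), np.float64(1.7), np.float64(0.0), np.float64(0.0), np.float64(0.132)]
[np.float64(7.7), np.float64(18.0), np.float64(1.7), np.float64(0.0), np.float64(0.0), np.float64(0.132)]
[np.float64(10.0), np.float64(16.8), np.float64(1.7), np.float64(0.0), np.float64(0.0), np.float64(0.132)]
[np.float64(12.1), np.float64(15.4), np.float64(1.7), np.float64(0.0), np.float64(0.0), np.float64(0.132)]
[np.float64(14.0), np.float64(13.6), np.float64(1.7), np.float64(0.0), np.float64(0.0), np.float64(0.132)]
[np.float64(15.7), np.float64(11.700000000000001), np.float64(1.7), np.float64(0.0), np.float64(0.0), np.float64(0.132)]
[np.float64(17.1), np.float64(9.5), np.float64(1.7), np.float64(0.0), np.float64(0.0), np.float64(0.132)]
[np.float64(18.2), np.float64(7.1000000000000005), np.float64(1.7), np.float64(0.0), np.float64(0.0), np.float64(0.132)]
--
```

Request:
arm_command([
  [0,0,-40,0,0,0],
  [0,0,-40,0,0,0],
  [-5,19,0,0,0,0.13],
  [-2,19,0,0,0,0.13],
  [0,20,0,0,0,0.13],
  [3,19,0,0,0,0.13],
  [5,19,0,0,0,0.13],
  [8,18,0,0,0,0.13],
  [10,17,0,0,0,0.13],
  [12,15,0,0,0,0.13],
], fingers=6)

```text
t: 5.15
tcp_pos: [0.5166, 0.0978, 0.1492]
orientation: [0.0, 0.447, 0.895, 0.0]
wrist_force: [-0.4, -0.8, -0.9]
width: 0.07
finger_force: 0.0
```

Request:
arm_command([
  [14,14,5,0,0,0.13],
  [16,12,5,0,0,0.13],
  [17,10,5,0,0,0.13],
  [18,7,5,0,0,0.13],
  [0,0,0,0,0,0],
  [0,0,0,0,0,0],
])

```text
t: 5.75
tcp_pos: [0.5264, 0.1751, 0.1288]
orientation: [0.0, 0.658, 0.753, -0.0]
wrist_force: [0.4, -0.3, -0.6]
width: 0.069
finger_force: 0.0
```

Run:
```python
from h import *
im=robot.get_image("top");c=P("top")
save("t2",cv2.resize(im[170:350,200:440],None,fx=3.3,fy=3.3,interpolation=cv2.INTER_CUBIC))
save("w2",robot.get_image("wrist"));cw=P("wrist")
print(pose()[0],base(-228,0,130),[proj(cw,base(*q)) for q in((-198,0,50),(0,55,72),(0,-55,72),(-75,0,36))])
plan([(base(-228,0,52),6,4)])
```

```text
[0.52666605 0.17446274 0.12907466] [0.5294654 0.1755717 0.13     ] [array([325.43501638, 312.44804197]), array([392.78525396, 568.46867867]), array([242.31309446, 565.749731  ]), array([320.52613077, 446.60861518])]
[np.float64(0.2), np.float64(0.7), np.float64(19.3), np.float64(0.0), np.float64(0.0), np.float64(0.007)]
[np.float64(0.2), np.float64(0.7), np.float64(19.3), np.float64(0.0), np.float64(0.0), np.float64(0.007)]
[np.float64(0.2), np.float64(0.7), np.float64(19.3), np.float64(0.0), np.float64(0.0), np.float64(0.007)]
[np.float64(0.2), np.float64(0.7), np.float64(19.3), np.float64(0.0), np.float64(0.0), np.float64(0.007)]
--
```

View pics/t2.png

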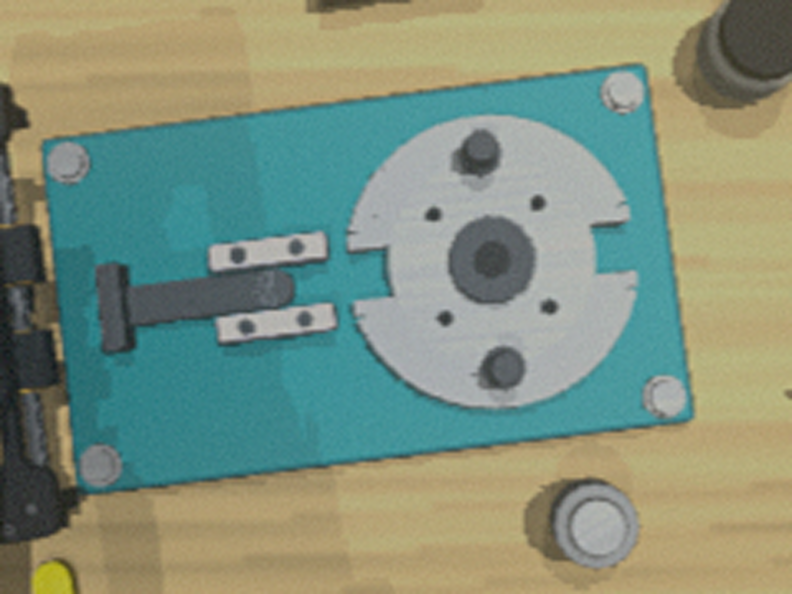

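View pics/w2.png

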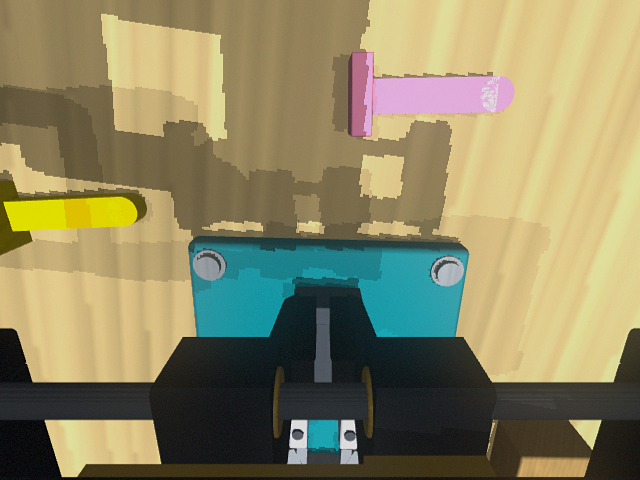

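The top view shows the left slot centred at crop (368,275) facing the bar. The slot line runs at -6.5° and the base edges at -7.1°, so they agree within about 0.6°. The wrist view shows the gripper behind the tab, with the pink and yellow look-alikes well clear. I'll descend behind the tab.

Request:
arm_command([
  [0,1,20,0,0,0.007],
  [0,1,20,0,0,0.007],
  [0,1,20,0,0,0.007],
  [0,0,17,0,0,0.007],
  [0,0,0,0,0,0],
  [-6,0,0,0,0,0],
  [-6,0,0,0,0,0],
  [-3,0,0,0,0,0],
  [-2,0,0,0,0,0],
  [-2,0,0,0,0,0],
])

```text
t: 6.85
tcp_pos: [0.5322, 0.1567, 0.0526]
orientation: [0.0, 0.67, 0.742, 0.001]
wrist_force: [-0.1, 3.5, 2.3]
width: 0.07
finger_force: 1.5
```

```bash
cat >> h.py <<'E'
def st():
    p,R=pose();d=p[:2]-O;c,s=np.cos(YAW),np.sin(YAW);y=R.as_matrix()[:,1]
    print("base",(d@[c,s]*1e3).round(1),(d@[-s,c]*1e3).round(1),(p[2]*1e3).round(1),"yaw",np.degrees(np.arctan2(y[1],y[0])).round(1),robot.sense()["wrist_force"].round(1))
E
python3 -c "
from h import *
st()"
```

```text
base -208.9 0.8 52.6 yaw 5.9 [-0.1  3.5  2.3]
```

Request:
arm_command([
  [-4,0,0,0,0,0],
  [-4,0,0,0,0,0],
  [-4,0,0,0,0,0],
  [-4,0,0,0,0,0],
  [-4,0,0,0,0,0],
  [-4,0,0,0,0,0],
])

```text
t: 7.45
tcp_pos: [0.534, 0.1323, 0.0516]
orientation: [-0.0, 0.67, 0.743, -0.0]
wrist_force: [-0.4, 2.3, 1.9]
width: 0.07
finger_force: 1.4
```

```bash
python3 -c "
from h import *
st()"
```

```text
base -184.5 -0.0 51.6 yaw 5.9 [-0.4  2.3  1.9]
```

Pushing smoothly, with about 20 mm to go.

Request:
arm_command([
  [-4,0,0,0,0,0],
  [-4,0,0,0,0,0],
  [-4,0,0,0,0,0],
  [-3,0,0,0,0,0],
  [-2,0,0,0,0,0],
])

```text
t: 7.95
tcp_pos: [0.5357, 0.1153, 0.0516]
orientation: [-0.0, 0.67, 0.743, -0.0]
wrist_force: [-0.2, 2.7, 1.8]
width: 0.071
finger_force: 1.3
```

Request:
arm_command([
  [-1,0,0,0,0,0],
  [-1,0,0,0,0,0],
  [-1,0,0,0,0,0],
  [0,0,0,0,0,0],
])

```text
t: 8.35
tcp_pos: [0.5359, 0.1133, 0.0516]
orientation: [-0.0, 0.67, 0.743, 0.0]
wrist_force: [-0.7, 5.6, 1.7]
width: 0.069
finger_force: 2.6
```

```bash
python3 -c "
from h import *
st()"
```

```text
base -165.4 -0.0 51.6 yaw 5.9 [-0.7  5.6  1.7]
```

Request:
arm_command([
  [-1,0,0,0,0,0],
  [-1,0,0,0,0,0],
  [0,0,0,0,0,0],
])

```text
t: 8.65
tcp_pos: [0.5359, 0.1132, 0.0517]
orientation: [-0.001, 0.67, 0.743, 0.001]
wrist_force: [-0.5, 14.5, 1.8]
width: 0.068
finger_force: 7.1
```

```bash
python3 -c "
from h import *
st()"
```

```text
base -165.3 -0.1 51.7 yaw 5.9 [-0.5 14.5  1.8]
```

The bar has hit a hard stop, with the force rising and no motion, at the expected home position. I'll back off, lift and look.

Request:
arm_command([
  [4,0,0,0,0,0],
  [10,0,0,0,0,0],
  [20,0,0,0,0,0],
  [20,0,0,0,0,0],
  [0,0,-40,0,0,0],
  [0,0,-40,0,0,0],
  [40,0,-20,0,0,0],
  [40,0,0,0,0,0],
  [0,0,0,0,0,0],
])

```text
t: 9.55
tcp_pos: [0.5222, 0.2478, 0.1529]
orientation: [0.0, 0.668, 0.744, 0.001]
wrist_force: [-0.2, 0.1, -1.0]
width: 0.072
finger_force: 0.0
```

Run:
```python
from h import *
im=robot.get_image("top")
save("t3",cv2.resize(im[190:330,210:410],None,fx=4,fy=4,interpolation=cv2.INTER_CUBIC));c=P("top")
f=lambda *q:((proj(c,base(*q))-[210,190])*4).round()
print("tab rear top",f(-155,0,50),"tab front",f(-143,0,50),"nose",f(-57,0,34))
```

```text
tab rear top [187. 280.] tab front [215. 277.] nose [421. 254.]
```

View pics/t3.png

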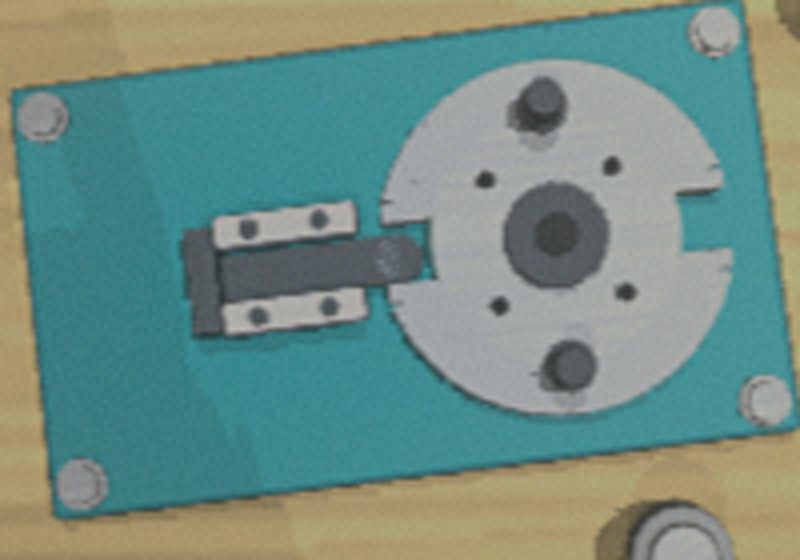

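The tab's front butts on the rear ends of the cheeks at (217,275), and the nose at (423,257) is inside the slot. Both match the predicted home pixels, and nothing else has moved, so I'll hand in.

```bash
python3 -c "
from workcell import robot
print(robot.job_done())"
```

```text
the job is handed in; nothing more can be done
None
```

The indexing table is locked and handed in: the plate was turned about 62° by stud a until a slot faced the bar, the bar was then pushed fully home, and the loose things were not touched.

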